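Switch on the cooking plate under the pot

ROBOT

A 6-joint arm with a two-finger parallel gripper is mounted at the origin on a cart in front of the work surface, level with it; the furniture and walls round the work are solid. World frame = base frame: x ahead of the robot, y to its left, z up, the work surface at z = 0. Lengths are in mm, angles in rad, forces in N, time in s.
With the tool pointing down it reaches from about 400 to 925 mm from the base axis. Payload 12.5 kg.
Tool frame: the origin (TCP) lies on the mounting face of the last link; the fingertips stand 190 mm ahead of it and the grasp point (between the pads) lies 171 mm ahead of it (env.tcp_to_tips is the distance from the TCP to the fingertips, in mm); x points along the fingers, y is the direction in which the jaws open and shut, and the axes are right-handed (so a half turn about x gives the same grasp; the last joint's range is limited). The gripper opens to 95 mm and grips with 3 to 60 N. Pads are 20 mm wide; open, the fingers measure 119 mm over their backs; the gripper's body (75 mm by 180 mm) begins 59 mm behind the grasp point.
Start: joints at [1.103, 0.491, 1.559, -0, 1.092, -0.106], TCP at [221.2, 584.547, 404.761] pointing down, gripper open.
Joint ranges: [-3.1, 3.1], [-0.84, 2.19], [0.05, 2.79], [-1.13, 4.28], [0.06, 2.93], [-2.69, 2.69]. Speed limits (rad/s): [2.22, 2.22, 2.79, 3.14, 3.14, 3.14].

INTERFACE

Orientations are given as [roll, pitch, yaw] about the fixed x, y, z axes, in that order (R = Rz(yaw) Ry(pitch) Rx(roll)).
In Python, from cell import monitor, cams, job, env gives the robot as it stands. The module is installed in compiled form; this text tells all that it offers.
- The arm moves only by the tool apply_moves, never from a script. Its argument "series" is a list of rows, each a list of 3 entries, a list of its own where there are three numbers: the closure, from -1 (fully open) to 1 (shut), so that 0 is half open, then the shift along the tool's x, y, z in cm, then the turn about the tool's x in rad. A call has 1 to 20 rows; each row is the pose to reach, as a shift and turn from the pose commanded when the call began, along the tool's axes at that moment; what a row does not reach only later rows make up. A row lasts 1/8 s, in which the tool goes at most 62.5 mm and 10.7 degrees, less where a joint would pass 70% of its speed; a pose out of reach is approached as far as the arm can. A call with a gripper value outside its range is refused whole. The fingers move at their own pace and stop on an object; the grip force is fixed at half the most. Time passes only in rows, so rows that repeat a pose let the fingers close. It gives the time, the measured TCP pose, the force and the opening at its end, in the units of the state.
- monitor.state(): the state, without advancing time (a new reading comes with each control period).
- cams.read_camera(name): name is "side" or "top"; returns a dict with "image" (384x512x3 uint8, red, green, blue), "fx", "fy", "cx", "cy" (pixels), "position" and "orientation" of the camera in the world. Camera axes: x right, y down, z forward; pixel columns grow to the right and rows downward; lengths in mm; the calibration is good to about 2 mm. A picture is of the moment at which its call begins. There is no depth.
- job.job_done(): hands the job in, once; it reports no verdict.
The state is a dict: "t": time; "joints": joint angles; "qvel": joint speeds; "tau": joint torques, N m; "eef_pos": TCP position; "tcp_rot": TCP orientation; "ft_force": force on the tool from outside, world axes, zero at the start; "moment": the same for the moment, N m; "opening": opening from 0.0 (shut) to 1.0 (fully open).
Only numpy, scipy, OpenCV 4.12 (cv2) and the standard library are available. Lean on these libraries where they do the work, as an engineer would, in place of code of your own. Each camera call takes 0.05 s, during which the arm holds its last target. There are 200 camera calls.

TASK

Heat the pot: switch on the cooking plate it stands on, using the child-safe knob straight in front of that plate. Pull the knob up as far as it goes to unlock it, turn it clockwise until its white line points at the middle one of its three dots, then push it fully down again and let go. Leave the other knob, the pot and the mug as they are.

Things in the scene. Friction and masses are not known exactly. Their poses are not given: they have to be found in the camera images.
- hotplate: White hotplate, 260 (x) x 360 (y) x 60 mm, fixed. Origin: centre of underside, on the worktop; x to its back, y to its left; knobs along its front edge, towards the robot. Cooking plates (dark, 148 mm across, tops at 68 mm) centred at (42, +90) left and (42, -90) mm right. Marks round each knob: line behind it = off; small, middle, large dot 36, 72, 108 degrees clockwise from it.
- left_knob (a point): Black knob of the left plate; point on its upright axis at the top middle of its blade, 101 mm above the worktop when down, at (-98, +90) mm in the hotplate frame; x = way its white line points. Blade 42 mm long, 14 wide, 34 high, on a skirt 48 mm across (top 67 mm above the worktop). Friction holds it where it is left: about 3 N to lift or push, 0.03 N m to turn.
- right_knob (a point): Black knob of the right plate; point on its upright axis at the top middle of its blade, 101 mm above the worktop when down, at (-98, -90) mm in the hotplate frame; x = way its white line points. Blade 42 mm long, 14 wide, 34 high, on a skirt 48 mm across (top 67 mm above the worktop). Behaves as the left one.
- left_pull (a joint): height of the left knob above its down position, m: 0 down, 0.014 pulled up to its stop. Starts down. Near off it can turn only when more than about 8 mm up.
- left_turn (a joint): angle of the left knob, rad, clockwise seen from above: about 0 off, 0.63 small dot, 1.26 middle dot, 1.88 large dot
- right_pull (a joint): height of the right knob above its down position, m: 0 down, 0.014 pulled up to its stop. Starts down. Near off it can turn only when more than about 8 mm up.
- right_turn (a joint): angle of the right knob, rad, clockwise seen from above: about 0 off, 0.63 small dot, 1.26 middle dot, 1.88 large dot
- pot: Open steel pot, 134 mm across and 65 mm high, with two small loop handles (180 mm over them), standing empty on one of the two cooking plates, either one. Origin: centre of its underside, z up.
- mug: White mug, 88 mm across and 95 mm high, standing on the other cooking plate, handle to the back. Origin: centre of its underside, z up. (Beyond it a fixed microwave, 262 mm high, and a kettle stand at the back; the microwave's nearest corner, ahead and a little to the right of the robot, is 0.65 m from the base axis: swing past with the tool drawn in to 0.45 m or raised.)

How it is judged:
By the outcome, as a careful person would: the job done as asked, in the order asked, and still so for the second after the job is handed in, with the robot touching nothing.
It also fails if it takes over 40 s, if anything falls off the work surface, if the arm or the gripper's body presses on something with over 40 N, if the wrist force passes 120 N, or if a joint passes its speed limit or range.

## Working session

There is one attempt and no reset: what is moved stays moved. The work goes in short steps, Python scripts to look and compute and a tool call to move; the robot and the scene stay as the last step left them, time stands still between calls to the robot, and variables do not carry over. Pictures are saved under pics/ and viewed, about 8 in all and at most 12, crops included, and the job is handed in when it is done.

Besides the shell and the picture viewer there is one more tool, called in YAML: its name, and indented under it one key for each argument. apply_moves: Moves the arm, as the interface text tells. Its arguments: {"type":"object","properties":{"series":{"type":"array"}},"required":["series"]}

```bash
mkdir -p pics
python3 - <<'E'
from cell import monitor,cams
import cv2
for n in("top","side"):
    c=cams.read_camera(n); cv2.imwrite(f"pics/{n}0.png",c["image"][:,:,::-1])
    print(n,{k:v for k,v in c.items() if k!="image"})
s=monitor.state(); print(s)
E
```

```text
top {'fx': 355.2777089376425, 'fy': 355.2777089376425, 'cx': 259.8203738586967, 'cy': 188.96573018241534, 'position': array([468.24793347, 241.04332746, 947.48764215]), 'orientation': array([-3.08250306,  0.04463216, -1.56756926])}
side {'fx': 397.0759753435533, 'fy': 397.0759753435533, 'cx': 249.99270092954725, 'cy': 192.4966915052972, 'position': array([  49.88479096, -187.76154568,  628.30090395]), 'orientation': array([-2.26220637, -0.02126692, -0.79660006])}
{'t': 0.1, 'joints': array([ 1.10341215e+00,  4.91476044e-01,  1.55936305e+00, -7.41655022e-06,
        1.09169991e+00, -1.05601963e-01]), 'qvel': array([-0.00068091, -0.00062549, -0.00095162,  0.00077026, -0.00053192,
        0.00029899]), 'tau': array([ 1.50753593e-03, -6.13613462e+01, -2.58603770e+01,  6.93324488e-02,
        4.70506854e-02, -1.71697229e-05]), 'eef_pos': array([221.18320343, 584.52835845, 404.24330237]), 'tcp_rot': array([-1.66944722,  1.56984995, -2.03122602]), 'ft_force': array([-0.30233924, -0.04135776,  0.56646954]), 'moment': array([-0.0151662 , -0.0336456 , -0.02403876]), 'opening': 0.9991093530998101}
```

View pics/top0.png

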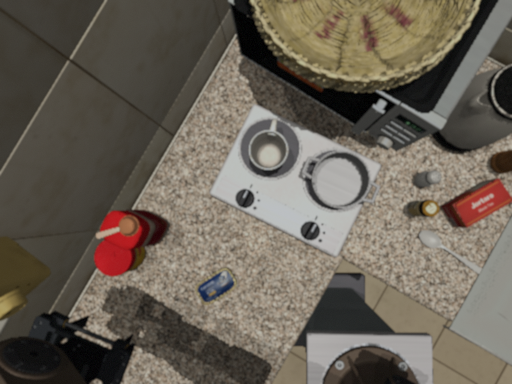

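View pics/side0.png

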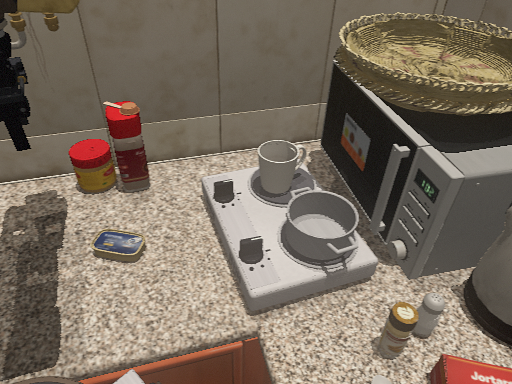

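The top view shows the pot on the right plate (340,180) and the mug on the left (268,150). So the right knob, near (311,230), is the one to use. I'll zoom in and measure.

```bash
cat > h.py <<'E'
import numpy as np, cv2
from scipy.spatial.transform import Rotation as R
def cam(n):
    from cell import cams
    c=cams.read_camera(n); c["M"]=R.from_euler("xyz",c["orientation"]).as_matrix(); return c
def unproj(c,u,v,z):
    d=c["M"]@np.array([(u-c["cx"])/c["fx"],(v-c["cy"])/c["fy"],1]); p=c["position"]
    return p+d*(z-p[2])/d[2]
def proj(c,P):
    q=(np.atleast_2d(P)-c["position"])@c["M"]
    return np.c_[q[:,0]/q[:,2]*c["fx"]+c["cx"],q[:,1]/q[:,2]*c["fy"]+c["cy"]]
def crop(c,u0,v0,u1,v1,s,f):
    cv2.imwrite(f,cv2.resize(c["image"][v0:v1,u0:u1,::-1],None,fx=s,fy=s,interpolation=cv2.INTER_CUBIC))
E
python3 - <<'E'
from h import *
c=cam("top")
crop(c,205,95,390,255,4,"pics/t1.png")
for n,u,v,z in[("BL",255,105,60),("BR",380,163,60),("FR",335,250,60),("FL",213,190,60),("Rk",311,230,101),("Lk",245,197,101)]: print(n,unproj(c,u,v,z).round(1))
c=cam("side")
crop(c,195,160,385,310,4,"pics/s1.png")
E
```

```text
BL [734.5 293.8  60. ]
BR [585.3 -17.1  60. ]
FR [370.6  95.5  60. ]
FL [518.  398.9  60. ]
Rk [421.4 157.9 101. ]
Lk [499.  314.4 101. ]
```

View pics/t1.png

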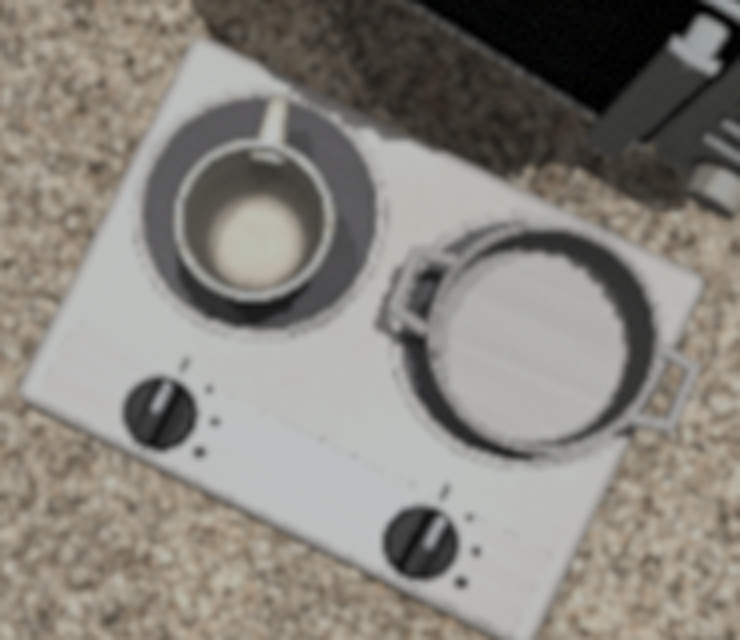

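View pics/s1.png

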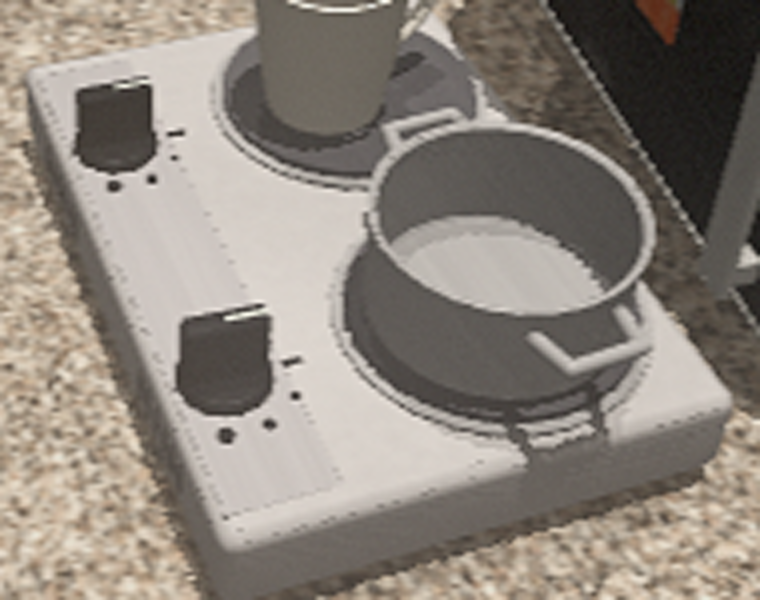

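```bash
cat > fit.py <<'E'
from h import *
from scipy.optimize import least_squares
t=cam("top"); s=cam("side")
T=lambda x,y:((x+.5)/4-.5+205,(y+.5)/4-.5+95)
S=lambda x,y:((x+.5)/4-.5+195,(y+.5)/4-.5+160)
L=[("BL",t,T(201,38),(130,180,60)),("BR",t,T(705,280),(130,-180,60)),("FL",t,T(21,396),(-130,180,60)),
("Rskirt",t,T(421,543),(-98,-90,66)),("Lskirt",t,T(160,413),(-98,90,66)),("Lplate",t,T(260,208),(42,90,66)),
("Rtop_s",s,S(225,313),(-98,-90,101)),("Ltop_s",s,S(115,86),(-98,90,101))]
def P(p,b): c,d=np.cos(p[2]),np.sin(p[2]); return np.array([p[0]+c*b[0]-d*b[1],p[1]+d*b[0]+c*b[1],b[2]])
f=lambda p:np.concatenate([proj(c,P(p,b))[0]-uv for _,c,uv,b in L])
r=least_squares(f,[550,190,-.45],x_scale=[10,10,.1],loss="soft_l1"); p=r.x
if __name__=="__main__":
    print(p)
    for l,e in zip(L,f(p).reshape(-1,2)): print(l[0],e.round(2))
    print("knobR",P(p,(-98,-90,101)),"knobL",P(p,(-98,90,101)))
    a,b=[unproj(t,*T(*q),101) for q in((427,549),(442,517))]; print("R line yaw",np.arctan2(*(b-a)[[1,0]]), "axis pt", a,b)
    from cell import monitor; q=monitor.state(); M=R.from_euler("xyz",q["tcp_rot"]).as_matrix(); print(M.round(3),q["eef_pos"],q["t"])
    im=t["image"][95:255,205:390,::-1].copy(); im=cv2.resize(im,None,fx=4,fy=4)
E
python3 fit.py
```

```text
[ 5.46424315e+02  1.93335219e+02 -4.61726268e-01]
BL [-0.95 -2.41]
BR [ 2.7  -0.56]
FL [-2.22 -0.55]
Rskirt [ 0.33 -0.02]
Lskirt [ 0.32 -0.28]
Lplate [0.46 0.93]
Rtop_s [-0.62  1.07]
Ltop_s [-0.63 -0.05]
knobR [418.59192083 156.41802639 101.        ] knobL [498.78088967 317.56928849 101.        ]
R line yaw -0.44154692488935976 axis pt [417.01008952 157.04731172 101.        ] [435.83432235 148.14962992 101.        ]
[[-0.     0.354  0.935]
 [-0.     0.935 -0.354]
 [-1.    -0.    -0.   ]] [221.20790494 584.53877295 404.59030888] 0.3
```

The fit is consistent: both skirts and the knob tops agree within about 1 px, and the right knob is at (418.6, 156.4) with a reach of 447 mm. I'll move above it with the gripper half open.

apply_moves:
  series:
    - [0,[0.5,-3.3,3.36],0.01]
    - [0,[1,-6.6,6.72],0.02]
    - [0,[1.5,-9.9,10.08],0.03]
    - [0,[2,-13.2,13.44],0.04]
    - [0,[2.5,-16.5,16.8],0.05]
    - [0,[3,-19.8,20.16],0.06]
    - [0,[3.5,-23.1,23.52],0.07]
    - [0,[4,-26.4,26.88],0.08]
    - [0,[5,-29.7,30.24],0.09]
    - [0,[5.5,-33.05,33.6],0.093]
    - [0,[5.5,-33.05,33.6],0.093]
    - [0,[5.5,-33.05,33.6],0.093]
    - [0,[5.5,-33.05,33.6],0.093]

```text
t: 1.92
eef_pos: [418.1, 157.3, 349.9]
tcp_rot: [1.151, 1.571, 0.698]
ft_force: [0.7, -0.7, 0.0]
opening: 0.499
```

Run:
```python
from h import *
from cell import monitor
q=monitor.state(); M=R.from_euler("xyz",q["tcp_rot"]).as_matrix(); print(M.round(3),q["eef_pos"],q["t"],q["opening"])
c=cam("top"); s=cam("side")
a=c["image"][150:290,230:390]; b=s["image"][150:290,200:360]
cv2.imwrite("pics/a2.png",cv2.resize(np.hstack([a,b])[:,:,::-1],None,fx=2.5,fy=2.5,interpolation=cv2.INTER_CUBIC))
```

```text
[[ 0.     0.438  0.899]
 [ 0.     0.899 -0.438]
 [-1.     0.     0.   ]] [418.08587487 157.3389693  349.8858656 ] 1.925 0.49914665807801334
```

View pics/a2.png

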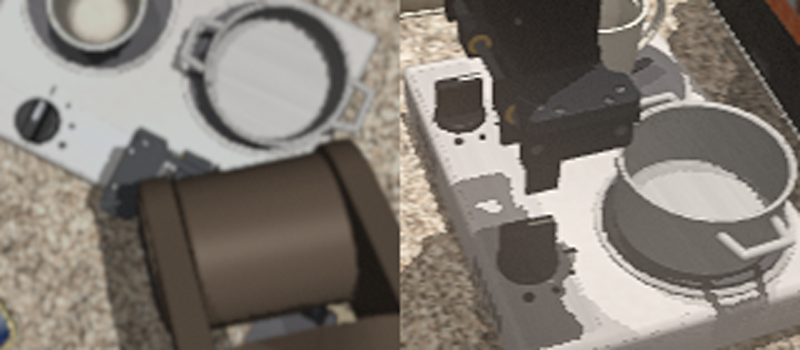

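The side view shows the fingers straddling the knob's column: finger at (545,190), blade at (527,240) in the picture. Next I'll descend and close.

apply_moves:
  series:
    - [0,[2.2,0,0],0]
    - [0,[4.4,0,0],0]
    - [0,[6.6,0,0],0]
    - [0,[8.2,0,0],0]
    - [0,[8.6,0,0],0]
    - [0,[8.6,0,0],0]
    - [1,[8.6,0,0],0]
    - [1,[8.6,0,0],0]
    - [1,[8.6,0,0],0]
    - [1,[8.6,0,0],0]
    - [1,[8.6,0,0],0]
    - [1,[8.6,0,0],0]

```text
t: 3.52
eef_pos: [418.5, 156.4, 263.9]
tcp_rot: [0.047, 1.571, -0.408]
ft_force: [0.6, -4.5, 4.7]
opening: 0.148
```

Run:
```python
from h import *
from cell import monitor
q=monitor.state(); print(q["ft_force"],q["moment"],q["opening"]*95,q["eef_pos"])
s=cam("side")
crop(s,200,150,330,260,5,"pics/s3.png")
```

```text
[ 0.63919017 -4.50298224  4.69025028] [-0.97478704  0.055271   -0.0326903 ] 14.020737207733072 [418.51305456 156.38175519 263.86574105]
```

View pics/s3.png

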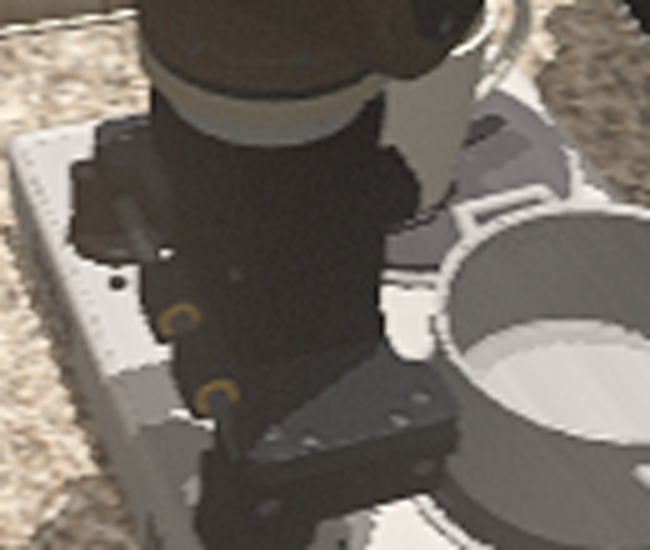

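The opening is 14.0 mm, which equals the blade width, so the knob is gripped. Pull up.

apply_moves:
  series:
    - [1,[-0.3,0,0],0]
    - [1,[-0.6,0,0],0]
    - [1,[-0.9,0,0],0]
    - [1,[-1.2,0,0],0]
    - [1,[-1.4,0,0],0]
    - [1,[-1.5,0,0],0]
    - [1,[-1.5,0,0],0]

```text
t: 4.45
eef_pos: [418.5, 156.4, 278.1]
tcp_rot: [-2.356, 1.57, -2.81]
ft_force: [4.1, -3.7, -12.1]
opening: 0.146
```

It's at the stop: it rose 14.2 mm of the 15 mm commanded, and the wrist pull increased. Now turn clockwise by 1.26.

apply_moves:
  series:
    - [1,[0,0,0],0.12]
    - [1,[0,0,0],0.24]
    - [1,[0,0,0],0.36]
    - [1,[0,0,0],0.48]
    - [1,[0,0,0],0.6]
    - [1,[0,0,0],0.72]
    - [1,[0,0,0],0.84]
    - [1,[0,0,0],0.96]
    - [1,[0,0,0],1.08]
    - [1,[0,0,0],1.18]
    - [1,[0,0,0],1.26]
    - [1,[0,0,0],1.26]
    - [1,[0,0,0],1.26]
    - [1,[0,0,0],1.26]

```text
t: 6.2
eef_pos: [418.9, 156.6, 278.1]
tcp_rot: [2.062, 1.57, 0.347]
ft_force: [5.6, -1.4, -14.4]
opening: 0.144
```

Run:
```python
from h import *
from cell import monitor
q=monitor.state(); M=R.from_euler("xyz",q["tcp_rot"]).as_matrix(); print("yaw y",np.arctan2(M[1,1],M[0,1]),q["ft_force"],q["moment"],q["opening"]*95,q["eef_pos"])
```

```text
yaw y -0.1440912568792672 [  5.63837862  -1.40228956 -14.40642111] [-0.4315443  -1.04442271 -0.06342511] 13.685022303078668 [418.93348376 156.60990422 278.0876911 ]
```

apply_moves:
  series:
    - [1,[0.3,0,0],0]
    - [1,[0.6,0,0],0]
    - [1,[0.9,0,0],0]
    - [1,[1.2,0,0],0]
    - [1,[1.4,0,0],0]
    - [1,[1.55,0,0],0]
    - [1,[1.65,0,0],0]
    - [1,[1.65,0,0],0]

```text
t: 7.2
eef_pos: [418.7, 156.6, 263.6]
tcp_rot: [1.958, 1.568, 0.243]
ft_force: [-0.0, -3.7, 26.8]
opening: 0.148
```

It's against the lower stop with 27 N of push at the original height. I'll ease off, release and retreat straight up, then aside to clear the view.

apply_moves:
  series:
    - [1,[-0.1,0,0],0]
    - [0.3,[-0.1,0,0],0]
    - [0.2,[-0.1,0,0],0]
    - [0.2,[-0.1,0,0],0]
    - [0.2,[-0.1,0,0],0]
    - [0.2,[-1.5,0,0],0]
    - [0.2,[-4,0,0],0]
    - [0.2,[-7,0,0],0]
    - [0.2,[-11,0,0],0]
    - [0.2,[-15,0,0],0]
    - [0.2,[-15,4,0],0]
    - [0.2,[-15,4,0],0]

```text
t: 8.7
eef_pos: [459.4, 150.5, 412.3]
tcp_rot: [1.919, 1.57, 0.204]
ft_force: [0.0, -0.2, 0.1]
opening: 0.398
```

Run:
```python
from h import *
from cell import monitor
q=monitor.state(); M=R.from_euler("xyz",q["tcp_rot"]).as_matrix(); print(M.round(3),q["eef_pos"],q["opening"],q["ft_force"])
s=cam("side")
crop(s,195,160,385,310,4,"pics/s4.png")
```

```text
[[ 0.001  0.99  -0.144]
 [ 0.    -0.144 -0.99 ]
 [-1.     0.001 -0.   ]] [459.3735914  150.45213328 412.31861756] 0.3984529073189977 [ 0.04123676 -0.22155135  0.0939286 ]
```

View pics/s4.png

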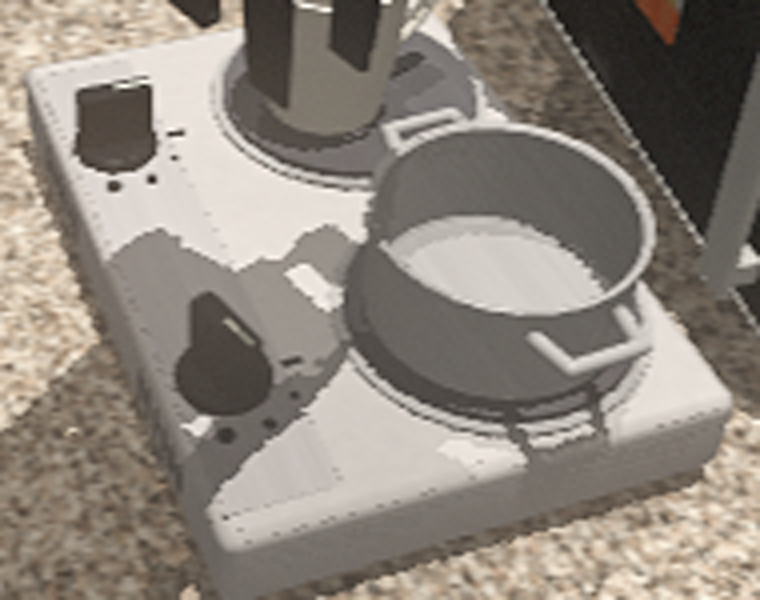

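The side view shows the knob turned, with its line running (227,320) to (255,345), the skirt still at its down position, and the pot and mug in place. I'll clear the arm and check the angle from the top.

apply_moves:
  series:
    - [0.2,[0,-4,-5],0]
    - [0.2,[0,-8,-10],0]
    - [0.2,[0,-12,-14.8],0]
    - [0.2,[0,-16,-19.7],0]
    - [0.2,[0,-20,-24.6],0]
    - [0.2,[0,-24,-29.5],0]
    - [0.2,[0,-25.7,-31.6],0]
    - [0.2,[0,-25.7,-31.6],0]
    - [0.2,[0,-25.7,-31.6],0]
    - [0.2,[0,-25.7,-31.6],0]

```text
t: 10.0
eef_pos: [249.6, 499.5, 412.3]
tcp_rot: [-0.209, 1.57, -1.925]
ft_force: [0.3, -0.1, 0.5]
opening: 0.402
```

Run:
```python
from h import *
from fit import p,P,S
t=cam("top"); s=cam("side")
a,b=[unproj(s,*S(*q),101) for q in((227,320),(256,345))]; print("side line",np.arctan2(*(b-a)[[1,0]]),a,b)
k=P(p,(-98,-90,101)); d=-.4617-1.2566
for n in(k,k+21*np.array([np.cos(d),np.sin(d),0])):
  u=proj(t,n)[0]; print("expect in crop",(u-[280,200]+.5)*10-.5)
crop(t,280,200,345,255,10,"pics/t4.png")
```

```text
side line -1.6582998552640924 [418.83460224 153.80340681 101.        ] [417.09471014 133.97050229 101.        ]
expect in crop [320.89856099 316.51927489]
expect in crop [409.69494356 330.21997805]
```

View pics/t4.png

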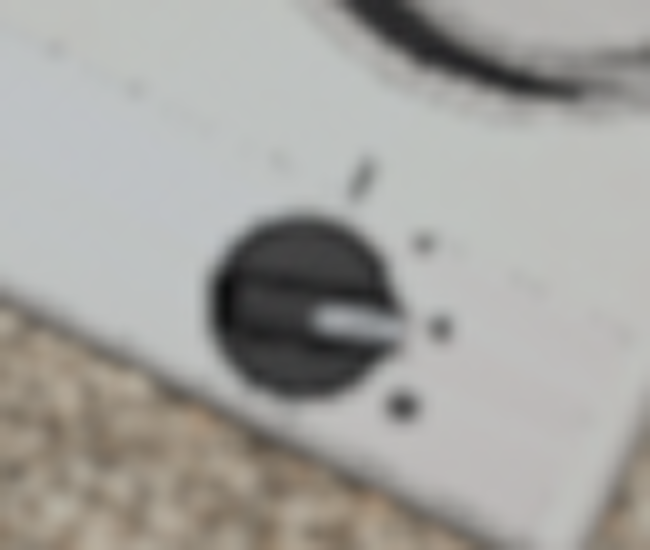

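The line runs (318,317) to (405,329) and the prediction was (321,317) to (410,330). It points at the middle dot at (440,328), and the knob is down. Handing in.

```bash
python3 -c "
from cell import job; print(job.job_done())"
```

```text
the job is handed in; nothing more can be done
None
```

The pot's plate is switched on and the job is handed in; no verdict was reported. The pot stands on the right plate, so I used the right knob. I gripped its blade (opening read 14.0 mm), pulled it up to its stop (14.2 mm rise), turned it 1.26 rad clockwise and pushed it fully down. I then let go and moved the arm clear, about 10 s in all.

**Last checks:**
- **Angle (top view):** the white line points at the middle dot, about 0.5 px from where it should be.
- **Angle (side view):** a rough reading from a very short line gave about 0.06 rad (3–4°) less than the target. The gripper's own angle at the end of the turn was within 0.003 rad of the target.
- **Height:** the knob met its lower stop at its original height, and the side picture after release shows the skirt down.
- **Forces:** the highest wrist force I read was about 27 N, while pushing the knob down.
- **Other objects:** the left knob, the pot and the mug looked unmoved in the side picture after release.

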